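Load the gauge plate by its edges and hold the loupe in focus over it

ROBOT

A 6-joint arm with a two-finger parallel gripper is mounted at the origin on the work surface. World frame = base frame: x ahead of the robot, y to its left, z up, the work surface at z = 0. Lengths are in m, angles in rad, forces in N, time in s.
With the tool pointing down it reaches from about 0.4 to 0.825 m from the base axis. Payload 7 kg.
Tool frame: the origin (TCP) lies midway between the tips of the shut fingers; the grasp point (between the pads) lies 19 mm behind it; x points along the fingers, y is the direction in which the jaws open and shut, and the axes are right-handed (so a half turn about x gives the same grasp; the last joint's range is limited). The gripper opens to 85 mm and grips with 20 to 120 N. Pads are 22 mm wide; open, the fingers measure 114 mm over their backs; the gripper's body (76 mm by 85 mm) begins 54 mm behind the grasp point. The pads swing forward as they close: fully open they stand 13 mm farther back than shut.
Start: joints at [1.46, 0.359, 0.012, 0, -1.224, -0.288], TCP at [0.262, 0.622, 0.202] pointing down, gripper open.
Joint ranges: [-3.07, 3.07], [-1.43, 2.12], [-1.02, 1.25], [-3.03, 1.67], [-3.05, -0], [-3.03, 3.03]. Speed limits (rad/s): [2.39, 2.39, 3.01, 3.14, 3.14, 3.14].

INTERFACE

Orientations are given as [roll, pitch, yaw] about the fixed x, y, z axes, in that order (R = Rz(yaw) Ry(pitch) Rx(roll)).
In Python, from cell import bot, get_image, camera_info, status gives the robot as it stands. The module is installed in compiled form; this text tells all that it offers. Calls block until the motion is done:
- bot.move_pose(position, orientation): joint-space move of the TCP to a pose.
- bot.servo_line(position, rot=None, rate=0.15): straight line of the TCP; rot=None keeps the orientation; rate is the mean speed in m/s.
- bot.move_joints(angles): joint-space move.
- bot.gripper_to(opening, strength=None): finger opening in m; strength is the grip in N (None keeps the last); returns when the fingers have stopped.
- bot.hold(seconds).
- bot.inverse_kinematics(position, orientation): joint angles nearest the present ones, or None.
- get_image(name): name is "scene" or "top" or "wrist"; returns the picture (480x640x3 uint8, red, green, blue); there is no depth.
- camera_info(name): a dict with "vfov" (degrees; the focal length in pixels is half the picture's height over the tangent of half this angle, whatever the lens; pixels are square), "cx", "cy" (the principal point, pixels), "R" (3x3) and "t" (3): a world point X has camera coordinates R X + t; the wrist camera has in their place "T_tool_cam" (4x4, takes a point from camera to tool coordinates, whose origin is the TCP and whose axes are the tool frame's). Camera axes: x right, y down, z forward; pixel columns grow to the right and rows downward; lengths in m; the calibration is good to about 2 mm. A picture is of the moment at which its call begins: read the wrist's pose just before it. camera_info takes no time and is no camera call.
A pose or a line that the arm cannot do raises bot.MotionError and nothing moves.
- bot.close_job(): hands the job in, once; it reports no verdict.
Readings, each from a call of its own:
- status.get_time(): time.
- status.get_joint_positions(): joint angles.
- status.get_dq(): joint speeds.
- status.get_tau(): joint torques, N m.
- status.get_ee_pos(): TCP position.
- status.get_ee_rot(): TCP orientation.
- status.get_ft_force(): force on the tool from outside, world axes, zero at the start.
- status.get_wrist_torque(): the same for the moment, N m.
- status.get_gripper_width(): finger opening in m.
Only numpy, scipy, OpenCV 4.12 (cv2) and the standard library are available. Lean on these libraries where they do the work, as an engineer would, in place of code of your own. Each camera call takes 0.05 s, during which the arm holds its last target.

TASK

Take the etched metal plate off its pad, holding it by its edges only and never touching its flat faces, and set it down (not dropped) fully into the nest of the inspection stand. Then pick up the loupe by its handle and hold it level with the lens centred over the plate and the middle of the lens rim at the height of the collar's pointer on the post, without touching the plate or the stand with the loupe. Finish while still holding it there, motionless; leave the collar as it is set, the plate seated, and the tumbler, pen pot and note block where they are.

Things in the scene. Friction and masses are not known exactly. Their poses are not given: they have to be found in the camera images.
- plate: thin gauge plate, bright aluminium with a row of dark lines, 80 (x) by 50 (y) by 6 mm, about 65 g; loose, flat, centred on its pad, underside 30 mm above the table. Only its side edges may be touched (the faces begin 2 mm in). It overhangs the pad by 10 mm on both long sides, so fingers can straddle its 50 mm width. Origin: centre of underside, z up. Alike both ways round
- plate_pad: fixed black pad under the plate, 30 mm wide (y), 30 mm high, 70 mm long on a 100 mm foot (x, foot 6 mm high); origin centre of underside
- stand: fixed inspection stand: grey base 118 (x) by 76 (y) by 6 mm, black deck 34 mm wide (y) with its top 32 mm above the table, aluminium guides 36 mm high: end walls at |x| 43-49 mm, corner guides at |x| 32-44, |y| 28-33 mm; the plate's long edges stay free between them. Steel post, 10 mm thick, at x = +90 mm, 145 mm high. Origin: centre of the base's underside, below the nest
- nest (a point): centre of the nest on the deck's top (32 mm above the table), where the centre of the plate's underside goes; axes as the stand. The plate's long side lies along the stand's x, with 3 mm play all round; the guides rise 4 mm above the deck
- focus_mark (a point): tip of the small pointer on the dark collar on the stand's post: marks the focal height (80 to 115 mm above the table, different each time). It points from the post to the nest; the tip is 69 mm from the nest's centre along the stand's +x. The collar (18 mm across, 14 mm high) slides on the post with 6 N friction: do not move it
- loupe: reading loupe, about 90 g: black bar handle 105 mm long, 16 by 16 mm, with a round glass lens in a black rim (64 mm across, 12 mm high), undersides in one plane; level and loose on its rest, underside 30 mm above the table. Origin: handle's underside, 85 mm from the lens centre, 10-20 mm from the centre of mass; x along the handle to the lens, z up. Handle spans x = -55 to +50 mm
- lens_center (a point): middle of the lens and of its rim's height: 85 mm along the loupe's x and 6 mm above the loupe's underside
- handle_grip (a point): middle of the handle's thickness at the place to grip it across its 16 mm width (loupe x = 0, 8 mm above its underside); nothing but the 5 mm high foot of the rest is below it
- loupe_rest: fixed wooden rest under the loupe: 22 mm wide foot 5 mm high, a round pillar (42 mm across) under the lens and a block under the handle's tail (loupe x = -50 to -34 mm), both 30 mm high; origin under the loupe's origin, on the table, x towards the lens
- tumbler: bystander: closed steel drinking tumbler with black lid, 76 mm across, 157 mm high; origin centre of underside
- pen_pot: bystander: white pot with pens, 72 mm across, about 160 mm high; origin centre of underside
- note_block: bystander: block of white note paper 76 by 76 by 26 mm; origin centre of underside
Mind the look-alikes: they are no part of the job. There is more than one size of the plate; the one meant has the size given above.

How it is judged:
By the outcome, as a careful person would: the job done as asked, in the order asked, and still so for the second after the job is handed in, while the arm keeps its last pose, push and grip.
It also fails if it takes over 64 s, if anything falls off the work surface, if the arm or the gripper's body presses on something with over 40 N, if the wrist force passes 120 N, or if a joint passes its speed limit or range.

## Working session

There is one attempt and no reset: what is moved stays moved. The work goes in short steps, each a Python script; the robot and the scene stay as the last script left them, time stands still between calls to the robot, and variables do not carry over. Pictures are saved under pics/ and viewed, and the job is handed in when it is done.

```bash
mkdir -p pics; ls
python3 - <<'E'
from cell import bot,get_image,camera_info,status
import cv2
for n in ["scene","top","wrist"]:
    cv2.imwrite(f"pics/{n}0.png",get_image(n)[:,:,::-1]); print(n,camera_info(n))
print(status.get_time(),status.get_ee_pos(),status.get_ee_rot(),status.get_gripper_width())
E
```

```text
pics
scene {'vfov': 50.3155934290504, 'cx': 316.02562933257514, 'cy': 239.19296936266173, 'R': array([[-0.46216058,  0.88656955, -0.02005074],
       [ 0.67895562,  0.33920754, -0.6511202 ],
       [-0.57046198, -0.31453565, -0.75870973]]), 't': array([ 0.23663203, -0.4129963 ,  1.44714625])}
top {'vfov': 42.17501585093165, 'cx': 329.32763152695674, 'cy': 236.01965019579634, 'R': array([[-2.46634300e-02, -9.99695766e-01,  3.01633742e-04],
       [-9.79211593e-01,  2.40972973e-02, -2.01405004e-01],
       [ 2.01336461e-01, -5.26270147e-03, -9.79508006e-01]]), 't': array([0.06610872, 0.62219542, 1.10804354])}
wrist {'vfov': 70.09388281771042, 'cx': 325.9225032473041, 'cy': 244.95661521573803, 'T_tool_cam': array([[-6.10342902e-04, -2.89634592e-01,  9.57137101e-01,
        -1.71621549e-01],
       [ 9.99999806e-01, -2.98712419e-04,  5.47283491e-04,
        -4.09822951e-04],
       [ 1.27396508e-04,  9.57137249e-01,  2.89634718e-01,
        -7.33776155e-02],
       [ 0.00000000e+00,  0.00000000e+00,  0.00000000e+00,
         1.00000000e+00]])}
0.15 [0.26197514 0.62167606 0.20108764] [ 1.64684435  1.56957247 -1.89360462] 0.08526811538900005
```

View pics/top0.png

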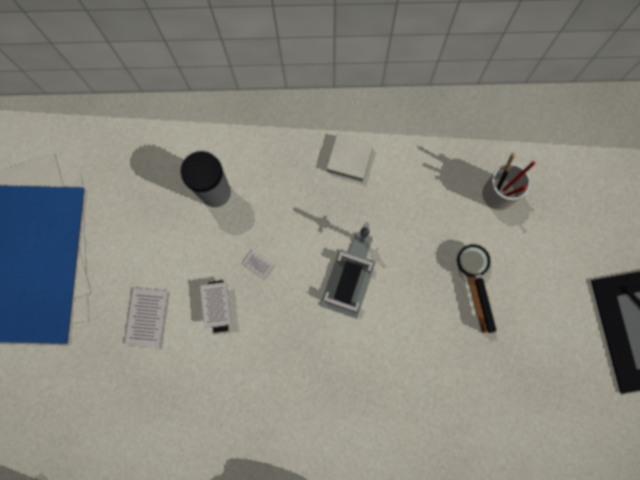

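View pics/scene0.png

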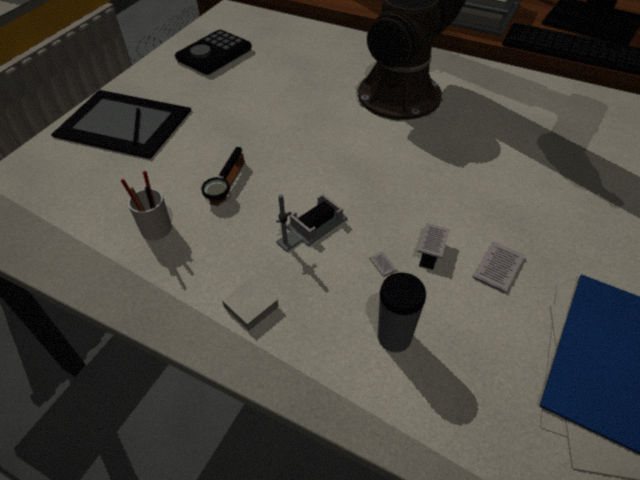

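View pics/wrist0.png

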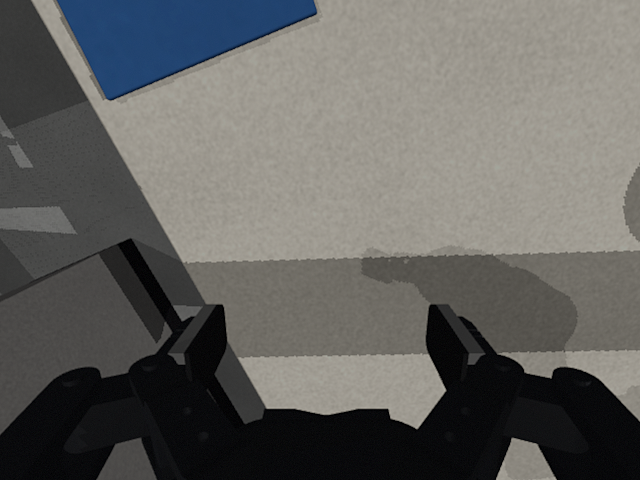

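```bash
cat > h.py <<'E'
import numpy as np, cv2
from scipy.spatial.transform import Rotation as Ro
from cell import bot,get_image,camera_info,status
def cam(name):
    c=camera_info(name); f=240/np.tan(np.radians(c["vfov"])/2)
    if name=="wrist":
        p=np.array(status.get_ee_pos()); Rt=Ro.from_euler('xyz',status.get_ee_rot()).as_matrix()
        T=np.array(c["T_tool_cam"]); Rc=Rt@T[:3,:3]; o=Rt@T[:3,3]+p   # cam->world
    else:
        Rc=c["R"].T; o=-Rc@c["t"]
    return dict(f=f,cx=c["cx"],cy=c["cy"],Rc=Rc,o=o)
def ray(c,uv):
    uv=np.atleast_2d(uv).astype(float)
    d=np.c_[(uv[:,0]-c["cx"])/c["f"],(uv[:,1]-c["cy"])/c["f"],np.ones(len(uv))]@c["Rc"].T
    return d
def onz(c,uv,z):
    d=ray(c,uv); return c["o"]+d*((z-c["o"][2])/d[:,2])[:,None]
def proj(c,X):
    q=(np.atleast_2d(X)-c["o"])@c["Rc"]; return np.c_[q[:,0]/q[:,2]*c["f"]+c["cx"],q[:,1]/q[:,2]*c["f"]+c["cy"]]
def tri(obs): # [(cam,uv)]
    A=0;b=0
    for c,uv in obs:
        d=ray(c,uv)[0]; d/=np.linalg.norm(d); P=np.eye(3)-np.outer(d,d); A=A+P; b=b+P@c["o"]
    return np.linalg.solve(A,b)
def down(a): return [0,np.pi/2,a-np.pi/2]   # jaw axis at world angle a
def snap(name,tag):
    c=cam(name); im=get_image(name)[:,:,::-1].copy(); cv2.imwrite(f"pics/{tag}.png",im); np.save(f"pics/{tag}.npy",c,allow_pickle=True); return c,im
def load(tag): return np.load(f"pics/{tag}.npy",allow_pickle=True).item(), cv2.imread(f"pics/{tag}.png")
E
python3 - <<'E'
from h import *
c=cam("top")
for n,uv,z in [("plate",(215,305),.036),("plate top",(212,284),.036),("plate bot",(220,327),.036),("nest",(349,283),.032),("post top",(364,230),.145),("lens",(473,261),.04),("handletail",(490,330),.046),("tumbler",(202,171),.157),("pot",(509,180),.1),("note",(350,156),.026)]:
    print(n,onz(c,uv,z).round(3))
print(c["o"])
E
python3 -c "
import cv2;im=cv2.imread('pics/top0.png')[200:350,180:520];cv2.imwrite('pics/t1.png',cv2.resize(im,None,fx=2.3,fy=2.3,interpolation=2))"
```

```text
plate [[0.502 0.269 0.036]]
plate top [[0.542 0.275 0.036]]
plate bot [[0.461 0.259 0.036]]
nest [[0.538 0.015 0.032]]
post top [[ 0.616 -0.01   0.145]]
lens [[ 0.573 -0.222  0.04 ]]
handletail [[ 0.442 -0.243  0.046]]
tumbler [[0.727 0.273 0.157]]
pot [[ 0.714 -0.285  0.1  ]]
note [[0.793 0.005 0.026]]
[0.38780187 0.05692668 1.21063085]
```

View pics/t1.png

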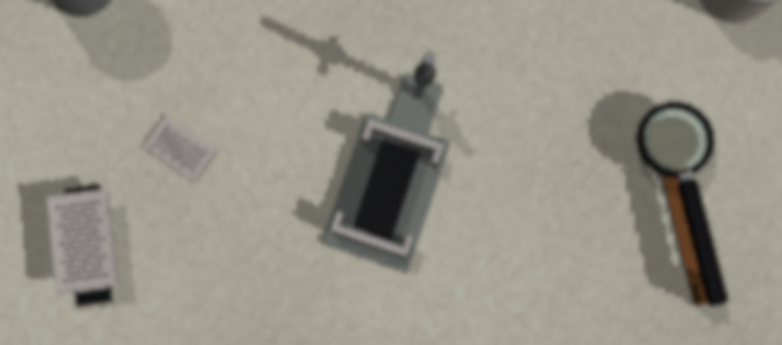

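Run:
```python
from h import *
for n,p,z in [("loupe",(.52,-.23),.2),("stand",(.54,.015),.2),("plate",(.502,.269),.14)]:
    best=[]
    for a in np.radians([90,-90]):
        q=bot.inverse_kinematics([*p,z],down(a)); best.append(None if q is None else np.round(q,2))
    print(n,best)
```

```text
loupe [array([-0.07,  0.19, -0.23,  0.  , -1.16, -1.5 ]), array([-0.07,  0.19, -0.23,  0.  , -1.16,  1.64])]
stand [array([ 0.39,  0.14, -0.29,  0.  , -1.14, -1.96]), array([ 0.39,  0.14, -0.29,  0.  , -1.14,  1.18])]
plate [array([ 0.84,  0.24, -0.31,  0.  , -1.02, -2.41]), array([ 0.84,  0.24, -0.31,  0.  , -1.02,  0.74])]
```

Run:
```python
from h import *
for n,p,z,a in [("loupe",(.50,-.23),.2,99),("stand",(.53,.017),.22,75),("plate",(.502,.269),.14,101)]:
    bot.move_pose([*p,z],down(np.radians(a))); bot.hold(.2)
    snap("wrist","w_"+n); print(n,status.get_time(),np.round(status.get_ee_pos(),4))
ims=[cv2.imread(f"pics/w_{n}.png") for n in("loupe","stand","plate")]
cv2.imwrite("pics/s1.png",ims[0])
```

```text
loupe 3.5 [ 0.5002 -0.2297  0.2   ]
stand 4.7333 [0.53   0.016  0.2199]
plate 6.0167 [0.5026 0.2681 0.1406]
```

View pics/w_loupe.png

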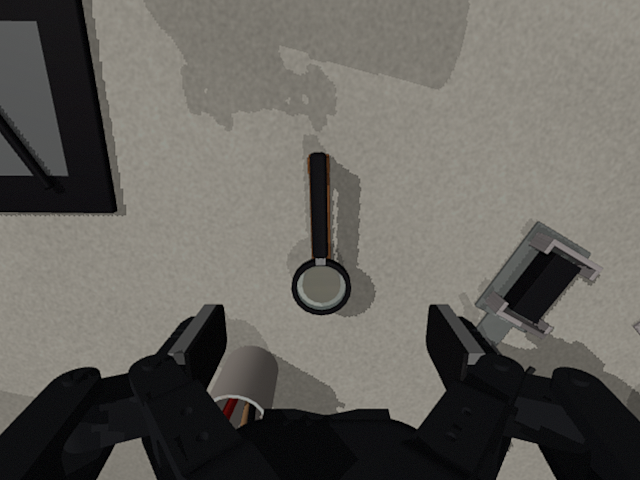

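View pics/w_stand.png

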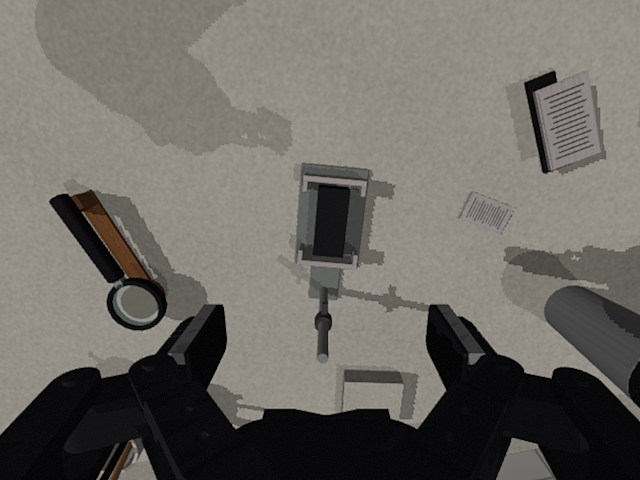

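View pics/w_plate.png

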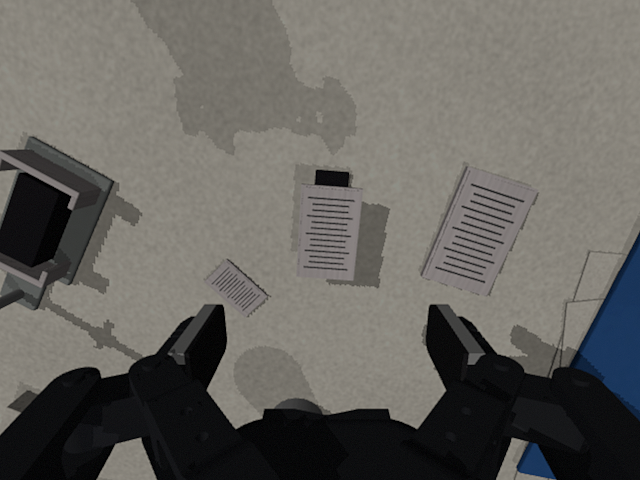

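Run:
```python
from h import *
def crop(t,x,y,w,h,s,o):
    c,im=load(t); cv2.imwrite(f"pics/{o}.png",cv2.resize(im[y:y+h,x:x+w],None,fx=s,fy=s,interpolation=cv2.INTER_CUBIC))
crop("w_plate",280,160,120,140,4,"c_plate"); crop("w_stand",280,150,110,220,2.7,"c_stand"); crop("w_loupe",270,140,100,190,3.1,"c_loupe")
```

```text
(no output)
```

View pics/c_plate.png

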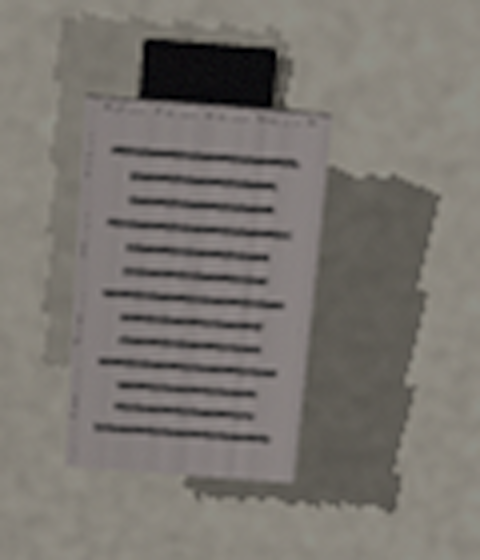

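View pics/c_stand.png

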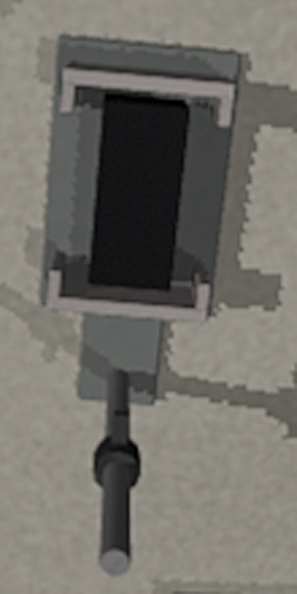

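View pics/c_loupe.png

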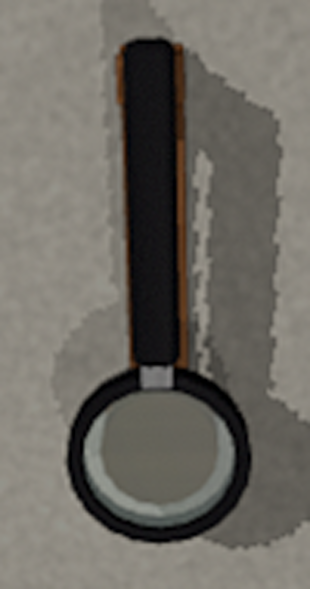

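Run:
```python
from h import *
c,im=load("w_plate")
f=im.astype(float); L=cv2.cvtColor(im,cv2.COLOR_BGR2LAB).astype(int)
print("plate",im[270,310],im[195,325],"table",im[250,260],L[270,310],L[250,260])
print("side",im[184,330],im[187,330])
m=((L[:,:,2]<=129)&(L[:,:,0]>90)).astype(np.uint8)*255
m[:150]=0;m[300:]=0;m[:,:285]=0;m[:,380:]=0
m=cv2.morphologyEx(m,cv2.MORPH_OPEN,np.ones((3,3)));m=cv2.morphologyEx(m,cv2.MORPH_CLOSE,np.ones((9,9)))
cn=max(cv2.findContours(m,0,1)[0],key=cv2.contourArea)
print(cv2.contourArea(cn))
P=onz(c,cn[:,0].astype(float),.036)[:,:2]
r=cv2.minAreaRect((P*1000).astype(np.float32)); print(r)
o=im.copy(); cv2.drawContours(o,[cn],-1,(0,0,255),1); cv2.imwrite("pics/m1.png",cv2.resize(o[150:310,270:400],None,fx=4,fy=4,interpolation=0))
# manual corners from crop: x=280+u/4
q=np.array([[88,103],[330,118],[295,482],[68,468]])/4+[280,160]
Q=onz(c,q,.036);print(Q.round(4),Q.mean(0),np.linalg.norm(np.roll(Q,-1,0)-Q,axis=1))
```

```text
plate [122 123 129] [125 126 132] table [119 127 130] [133 130 129] [136 128 133]
side [9 7 6] [123 124 130]
4792.5
((501.9522705078125, 270.3280334472656), (78.82097625732422, 48.57744598388672), 6.464887619018555)
[[0.4669 0.2421 0.036 ]
 [0.4607 0.2904 0.036 ]
 [0.5392 0.3002 0.036 ]
 [0.5453 0.2511 0.036 ]] [0.50301297 0.27096239 0.036     ] [0.04867042 0.07909863 0.04944897 0.07886755]
```

View pics/m1.png

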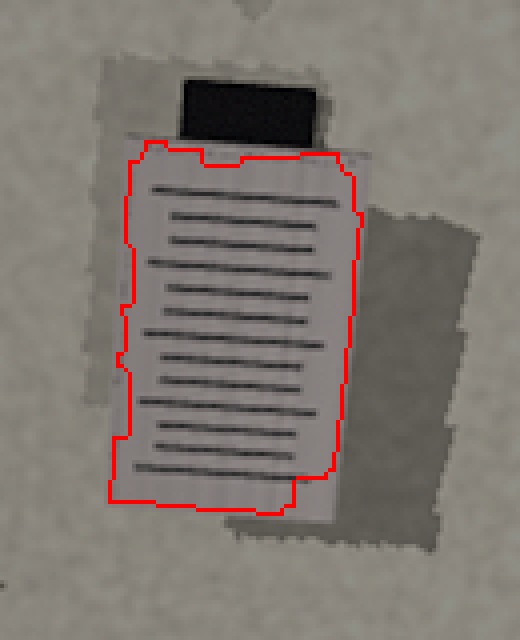

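Run:
```python
from h import *
c,im=load("w_stand"); cv2.imwrite("pics/c2.png",cv2.resize(im[155:275,285:385],None,fx=5,fy=5,interpolation=cv2.INTER_CUBIC)) 
cv2.imwrite("pics/c3.png",cv2.resize(im[260:370,290:360],None,fx=5,fy=5,interpolation=cv2.INTER_CUBIC))
```

```text
(no output)
```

View pics/c2.png

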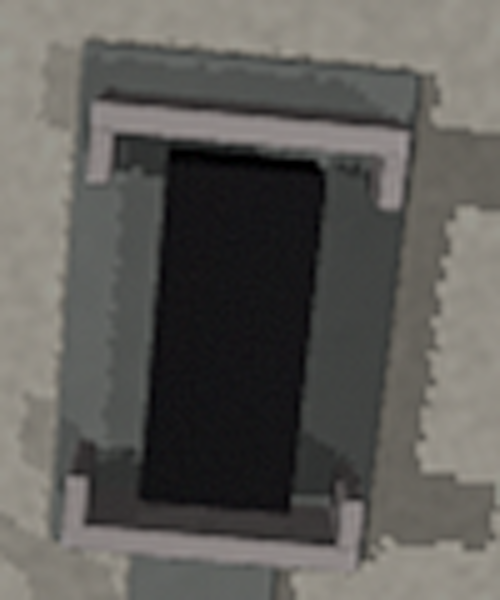

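View pics/c3.png

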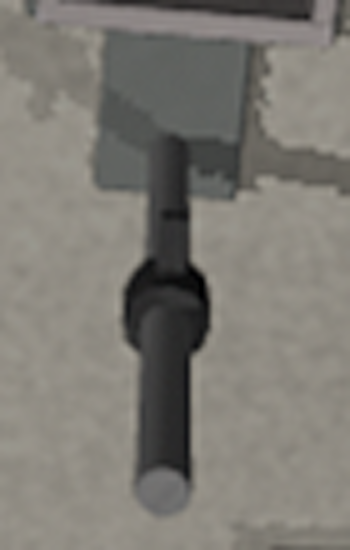

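```bash
cat >> h.py <<'E'
def solve_rect():
    c,im=load("w_stand")
    q=np.array([[93,101],[411,131],[357,568],[63,543]])/5+[285,155]
    Q=onz(c,q,.036); return c,Q
E
python3 - <<'E'
from h import *
c,Q=solve_rect()
print(Q.round(4),np.linalg.norm(np.roll(Q,-1,0)-Q,axis=1)); n=Q.mean(0)[:2]
ax=Q[2]+Q[3]-Q[0]-Q[1]; s=np.arctan2(ax[1],ax[0]); ay=Q[1]+Q[2]-Q[0]-Q[3]; s2=np.arctan2(-ay[0],ay[1])
pt=onz(c,np.array([[162,490]])/5+[290,260],.145)[0,:2]; d=pt-n
print("nest",n,np.degrees(s),np.degrees(s2),"post",pt,np.linalg.norm(d),np.degrees(np.arctan2(d[1],d[0])))
ex=np.array([np.cos(s),np.sin(s)])
for z in (0.006,.08,.09,.1,.11,.115,.145): print(z,"post",((proj(c,[*(n+.09*ex),z])[0]-[290,260])*5).round(),"tip",((proj(c,[*(n+.069*ex),z])[0]-[290,260])*5).round())
ct,im=cam("top"),0
t=cv2.imread("pics/top0.png"); cs=cam("scene"); 
print(proj(ct,[*n,.032]),proj(cs,[*(n+.069*ex),.1]))
E
```

```text
[[ 0.4843  0.0048  0.036 ]
 [ 0.5071  0.0662  0.036 ]
 [ 0.5974  0.0329  0.036 ]
 [ 0.5748 -0.0283  0.036 ]] [0.06551573 0.09619861 0.06530498 0.09637434]
nest [0.54091164 0.01889649] -20.166211250944077 -20.315242162180773 post [ 0.624971   -0.01244324] 0.08971149856337202 -20.446888039802992
0.006 post [170. 148.] tip [177.  68.]
0.08 post [167. 298.] tip [177. 205.]
0.09 post [167. 323.] tip [176. 228.]
0.1 post [167. 350.] tip [176. 252.]
0.11 post [166. 378.] tip [176. 278.]
0.115 post [166. 393.] tip [176. 291.]
0.145 post [164. 492.] tip [176. 382.]
[[347.11792119 281.45170494]] [[291.33773089 205.1012532 ]]
```

```bash
python3 - <<'E'
from h import *
p=np.array([.503,.271]); a=np.radians(96.85)
bot.gripper_to(.085,30)
bot.move_pose([*p,.08],down(a)); bot.servo_line([*p,.009],rate=.08)
print(status.get_ee_pos(),status.get_ft_force()); bot.hold(.1)
snap("wrist","w_pre")
bot.gripper_to(.045,30); bot.hold(.2)
print(status.get_gripper_width(),status.get_ee_pos(),status.get_ft_force(),status.get_time())
snap("wrist","w_grip")
E
python3 -c "
import cv2,numpy as np
a=cv2.imread('pics/w_pre.png')[180:480,100:540];b=cv2.imread('pics/w_grip.png')[180:480,100:540];cv2.imwrite('pics/g.png',np.vstack([a,b]))"
```

```text
[0.50332427 0.27129878 0.00948873] [ 0.46563383 -0.21975039  0.15734783]
0.04534288935113936 [0.50299481 0.27098877 0.0089809 ] [-0.06363121 -0.33153353 -0.0664421 ] 8.45
```

View pics/g.png

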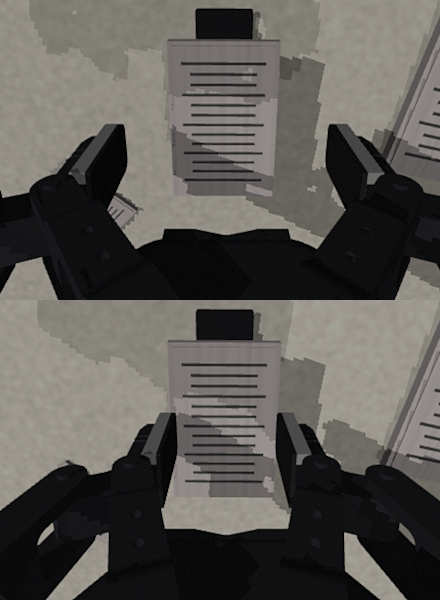

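Run:
```python
from h import *
c,im=load("w_grip"); cv2.imwrite("pics/g2.png",cv2.resize(cv2.convertScaleAbs(im[200:420,220:440],alpha=1.6,beta=20),None,fx=2.7,fy=2.7,interpolation=2))
q=np.array([[168,341],[280,341]])+[100,-120]
print(onz(c,q,.036))
```

```text
[[0.46514688 0.24170383 0.036     ]
 [0.45937117 0.28978091 0.036     ]]
```

View pics/g2.png

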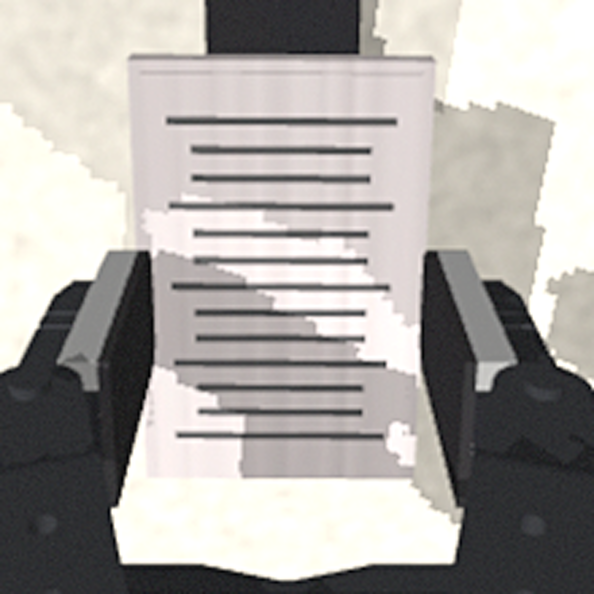

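Run:
```python
from h import *
snap("scene","sc_grip")
bot.gripper_to(.085); p=np.array(status.get_ee_pos()); bot.servo_line([p[0],p[1],.12],rate=.2)
for w in (.05,0.0):
    bot.gripper_to(w); snap("wrist","air%d"%(w*1000)); print(status.get_gripper_width(),status.get_time())
snap("scene","sc_air0"); print(status.get_ee_pos())
cs,im=load("sc_air0"); u=proj(cs,status.get_ee_pos())[0]; print(u)
x,y=u.astype(int); k=cv2.resize(im[y-80:y+50,x-80:x+80],None,fx=4,fy=4,interpolation=2)
cv2.circle(k,(320,320),3,(0,0,255),1); cv2.imwrite("pics/k.png",k)
a=load("air50")[1];b=load("air0")[1]; cv2.imwrite("pics/k2.png",np.vstack([a[200:480,120:520],b[200:480,120:520]]))
```

```text
0.05003293001165735 10.225
0.00011152396296136902 10.8083
[0.50301973 0.27102388 0.1200309 ]
[441.73078426 209.23044367]
```

View pics/k.png

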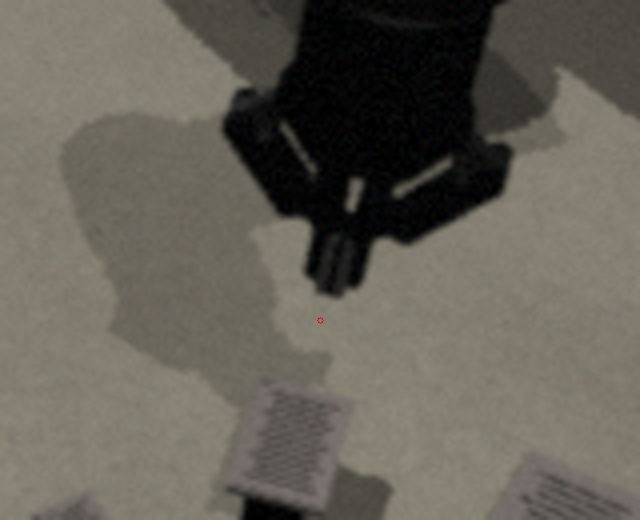

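View pics/k2.png

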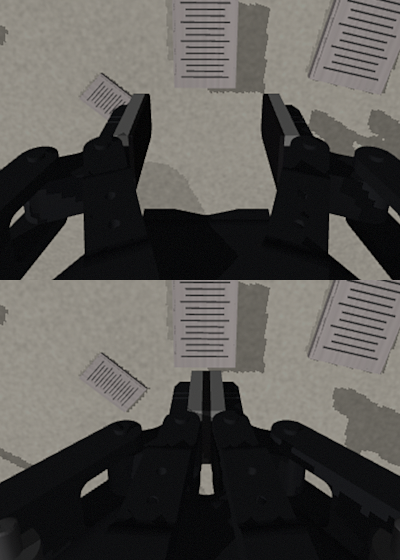

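Run:
```python
from h import *
cs,im=load("sc_air0"); cw,iw=load("air0")
cv2.imwrite("pics/k3.png",cv2.resize(cv2.convertScaleAbs(iw[260:360,270:390],alpha=2,beta=20),None,fx=5,fy=5,interpolation=2))
ct,it=snap("top","top_air0"); u=proj(ct,[.503,.271,.14])[0].astype(int);print(u)
k=cv2.resize(cv2.convertScaleAbs(it[u[1]-70:u[1]+70,u[0]-80:u[0]+80],alpha=1.7,beta=20),None,fx=4,fy=4,interpolation=2);cv2.imwrite("pics/k4.png",k)
u=proj(cs,[.503,.271,.12])[0].astype(int)-80
k=cv2.resize(cv2.convertScaleAbs(im[u[1]+40:u[1]+100,u[0]+50:u[0]+110],alpha=3,beta=10),None,fx=10,fy=10,interpolation=2);cv2.imwrite("pics/k5.png",k); print(u+[50,40])
```

```text
[203 298]
[411 169]
```

View pics/k3.png

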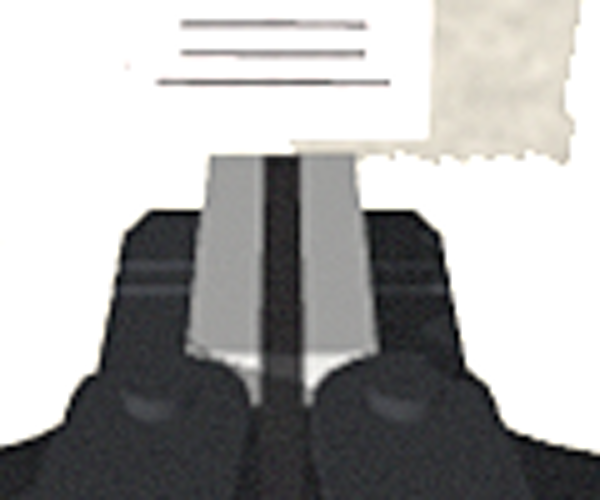

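View pics/k5.png

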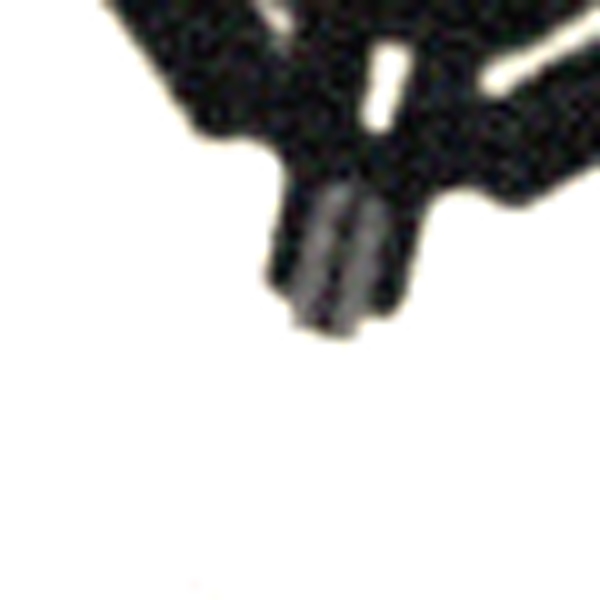

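View pics/k4.png

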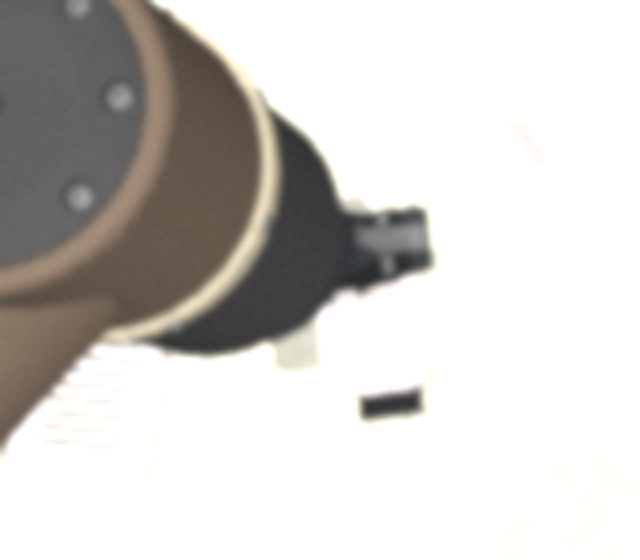

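Run:
```python
from h import *
from scipy.optimize import least_squares
cs,_=load("sc_air0"); cw,_=load("air0")
tcp=np.array([.50302,.27102,.12003]); zt=np.array([.993,.119,0]); yt=np.array([-.119,.993,0])
def r(p):
    z,y,h=p; b=tcp+[0,0,z]
    return np.r_[proj(cw,b+yt*y-zt*h)[0]-[326.2,291],proj(cs,b+yt*y+zt*h)[0]-[443.5,202.3]]
for h in (None,.011,.008):
    s=least_squares((lambda p:r([p[0],p[1],p[2]])) if h is None else (lambda p:r([p[0],p[1],h])),[0.02,0,.01]); print(h,s.x,s.fun)
```

```text
None [0.02663125 0.0006146  0.00794049] [-0.01341798 -0.00105053  0.05236702  0.01000651]
0.011 [0.03280343 0.00061862 0.01      ] [ 0.0025654  -0.52037083  0.28244017 -1.22591501]
0.008 [0.02675068 0.00061468 0.01      ] [-0.01309613 -0.0113002   0.05676126 -0.01363383]
```

Run:
```python
from h import *
from scipy.optimize import least_squares
cs,_=load("sc_air0"); cw,_=load("air0")
tcp=np.array([.50302,.27102,.12003]); zt=np.array([.993,.119,0]); yt=np.array([-.119,.993,0])
def r(p):
    z,y,o=p; b=tcp+[0,0,z]; h=.011
    return np.r_[proj(cw,b+yt*y+zt*(o-h))[0]-[326.2,291],proj(cs,b+yt*y+zt*(o+h))[0]-[443.5,202.3]]
s=least_squares(r,[0.02,0,0]); print(s.x,s.fun)
bot.gripper_to(.085)
p=[.503,.271]
bot.servo_line([*p,.02],rate=.2); bot.servo_line([*p,-.0135],rate=.06)
print(status.get_ee_pos(),status.get_ft_force())
bot.gripper_to(.06); print(status.get_gripper_width(),status.get_ft_force()); snap("wrist","w60"); snap("scene","sc60"); print(status.get_time())
c,im=load("w60"); a=cv2.resize(cv2.convertScaleAbs(im[200:420,220:440],alpha=1.6,beta=20),None,fx=2.5,fy=2.5,interpolation=2)
c,im=load("sc60");u=proj(c,[.503,.271,.03])[0].astype(int); b=cv2.resize(cv2.convertScaleAbs(im[u[1]-45:u[1]+35,u[0]-50:u[0]+50],alpha=2,beta=10),None,fx=7,fy=7,interpolation=2)
cv2.imwrite("pics/k6.png",a);cv2.imwrite("pics/k7.png",b)
```

```text
[0.03072771 0.00062254 0.00119503] [ 0.00864049 -0.00026045 -0.03397662 -0.00876555]
[ 0.50304036  0.27101422 -0.01364248] [ 0.37736851 -0.47699244  0.05853317]
0.059864201735026774 [-0.10713346 -0.01311075 -0.14381929]
13.525
```

View pics/k6.png

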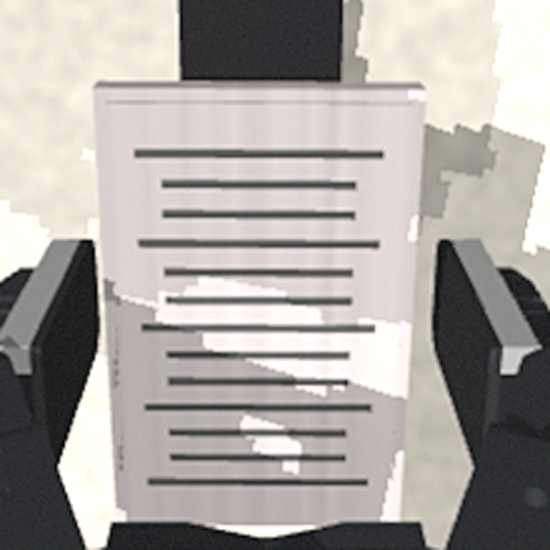

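View pics/k7.png

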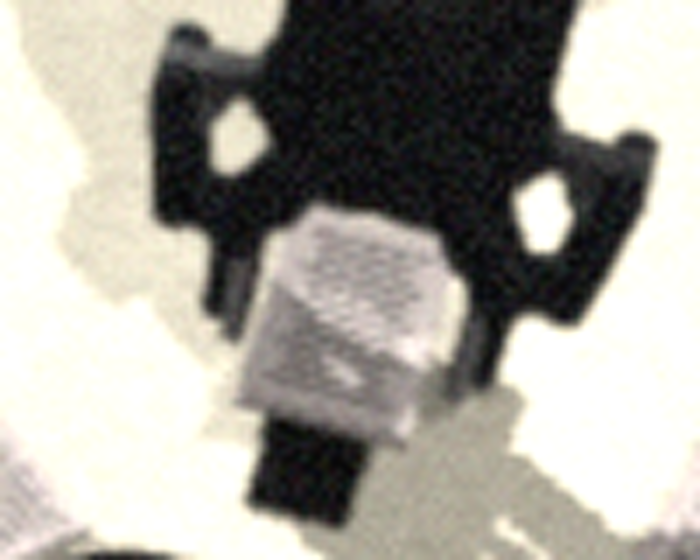

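Run:
```python
from h import *
bot.gripper_to(.04,35); bot.hold(.2)
print(status.get_gripper_width(),status.get_ft_force(),status.get_ee_pos())
if status.get_gripper_width()>.048:
    p=[.503,.271]
    bot.servo_line([*p,.09],rate=.12); bot.hold(.2); print(status.get_ft_force(),status.get_gripper_width())
    snap("wrist","wheld"); snap("scene","scheld"); print(status.get_time(),status.get_ee_pos())
    c,im=load("wheld"); a=cv2.resize(cv2.convertScaleAbs(im[200:420,220:440],alpha=1.6,beta=20),None,fx=2.5,fy=2.5,interpolation=2); cv2.imwrite("pics/k8.png",a)
    c,im=load("scheld");u=proj(c,[.503,.271,.13])[0].astype(int); b=cv2.resize(cv2.convertScaleAbs(im[u[1]-45:u[1]+45,u[0]-50:u[0]+50],alpha=2,beta=10),None,fx=6,fy=6,interpolation=2); cv2.imwrite("pics/k9.png",b)
```

```text
0.048888902406222026 [-2.02908629 -0.91796389  5.68500401] [ 0.50306997  0.27105035 -0.01319751]
[ 0.05559289  0.60846222 -0.18653375] 0.04857027799550421
15.2917 [0.50281554 0.27083196 0.08945904]
```

View pics/k8.png

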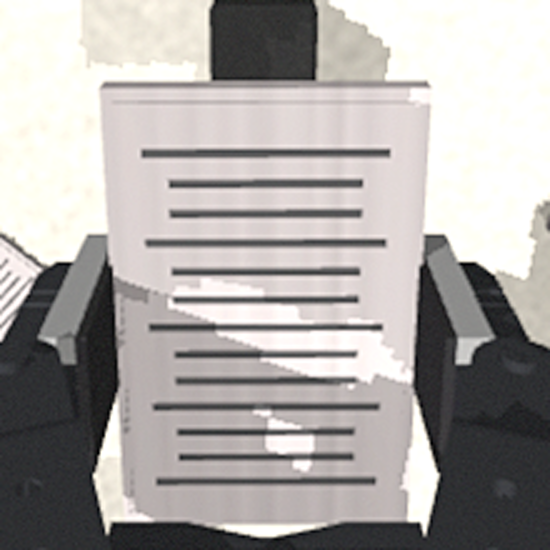

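View pics/k9.png

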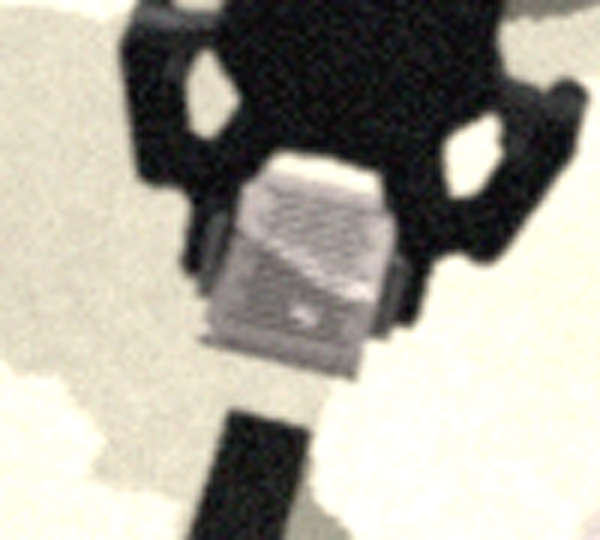

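Run:
```python
from h import *
c,_=load("wheld"); tcp=np.array([.50282,.27083]); a=np.radians(96.85)
y=np.array([np.cos(a),np.sin(a)]); z=np.array([np.sin(a),-np.cos(a)])
def rel(cr,zz):
    P=onz(c,np.array(cr)/2.5+[220,200],zz)[:,:2]-tcp; return np.c_[P@y,P@z].round(4)
zz=.0895+.0492
print(rel([[142,153],[389,153],[158,481],[375,481],[150,327],[382,327],[103,101],[428,101]],zz))
c2,_=load("w_plate"); print(onz(c2,np.array([[104,293],[284,304],[112,149],[298,163],[94,427],[269,438]])/4+[280,160],.036).round(4))
```

```text
[[-0.0182 -0.0307]
 [ 0.0192 -0.0307]
 [-0.0179  0.0289]
 [ 0.0193  0.0288]
 [-0.0181 -0.001 ]
 [ 0.0193 -0.001 ]
 [-0.0236 -0.0389]
 [ 0.0246 -0.0389]]
[[0.5051 0.252  0.036 ]
 [0.5003 0.2894 0.036 ]
 [0.4751 0.2484 0.036 ]
 [0.4708 0.286  0.036 ]
 [0.5349 0.2551 0.036 ]
 [0.5302 0.2925 0.036 ]]
```

Run:
```python
from h import *
a=np.radians(69.7); p=[.5416,.0180]
bot.move_pose([*p,.09],down(a)); bot.servo_line([*p,.008],rate=.12); bot.hold(.2)
print(status.get_ee_pos(),status.get_ft_force(),status.get_gripper_width())
snap("wrist","wh2"); snap("scene","sch2"); print(status.get_time())
c,im=load("wh2"); cv2.imwrite("pics/k10.png",cv2.resize(cv2.convertScaleAbs(im[180:420,200:460],alpha=1.8,beta=20),None,fx=2.5,fy=2.5,interpolation=2))
c,im=load("sch2");u=proj(c,[.54,.018,.05])[0].astype(int); cv2.imwrite("pics/k11.png",cv2.resize(cv2.convertScaleAbs(im[u[1]-50:u[1]+40,u[0]-60:u[0]+60],alpha=2,beta=10),None,fx=6,fy=6,interpolation=2))
```

```text
[0.54215198 0.01822812 0.00881095] [-0.32911799 -0.46873077  0.57663329] 0.049474467571216346
17.425
```

View pics/k10.png

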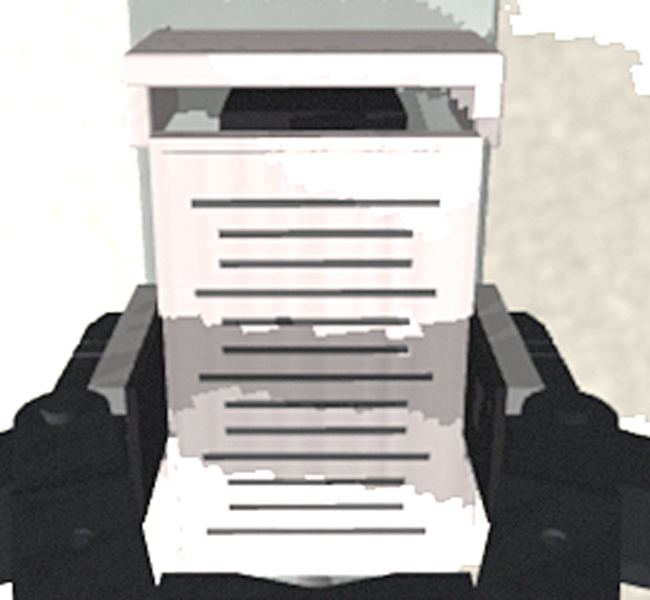

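View pics/k11.png

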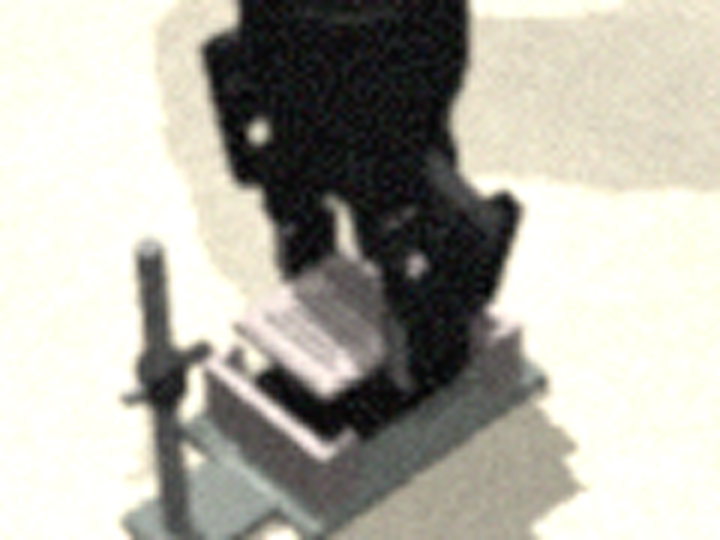

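Run:
```python
from h import *
c,_=load("wh2"); ex=np.array([np.cos(np.radians(-20.3)),np.sin(np.radians(-20.3))])
k=lambda q:np.array(q)/2.5+[200,180]
w=onz(c,k([[127,53],[503,53]]),.036); pl=onz(c,k([[200,377],[432,377]]),.058)
print((pl.mean(0)-w.mean(0))[:2]@ex, (pl.mean(0)-w.mean(0))[:2]@[-ex[1],ex[0]], np.linalg.norm(w[0]-w[1]), np.degrees(np.arctan2(*(w[1]-w[0])[1::-1])),np.degrees(np.arctan2(*(pl[1]-pl[0])[1::-1])))
w=onz(c,k([[150,86],[475,86]]),.036);print((pl.mean(0)-w.mean(0))[:2]@ex)
```

```text
0.0490183013082593 0.00015120791545310586 0.06383117318056868 69.69752601319917 69.68793478615699
0.04331803714846352
```

Aligned to within a fraction of a millimetre (49.0 mm / 43.3 mm against expected 49 / 43). Lower and release.

Run:
```python
from h import *
p=[.5416,.0180]
bot.servo_line([*p,-.0085],rate=.06); bot.hold(.1); print(status.get_ee_pos(),status.get_ft_force())
for z in (-.0105,-.0115,-.0125,-.0135):
    bot.servo_line([*p,z],rate=.03); bot.hold(.15); f=status.get_ft_force(); print(z,np.round(status.get_ee_pos(),4),np.round(f,2))
    if f[2]>2.5: break
bot.hold(.1); print(status.get_time());
```

```text
[ 0.54163688  0.01796502 -0.00861184] [-0.44160236  0.92999847 -0.54967674]
-0.0105 [ 0.5417  0.018  -0.0104] [ 0.9   0.19 -1.3 ]
-0.0115 [ 0.5418  0.0181 -0.0112] [-0.57  0.73  5.43]
18.85
```

Run:
```python
from h import *
p=[.5416,.0180]
bot.gripper_to(.075); bot.servo_line([*p,.10],rate=.12); 
bot.move_pose([.53,.022,.14],down(np.radians(69.7))); bot.hold(.2)
print(status.get_time()); snap("wrist","wseat"); snap("scene","scseat")
c,im=load("wseat"); cv2.imwrite("pics/k12.png",cv2.resize(cv2.convertScaleAbs(im[140:400,230:430],alpha=1.7,beta=20),None,fx=2.3,fy=2.3,interpolation=2))
c,im=load("scseat");u=proj(c,[.57,.01,.06])[0].astype(int); cv2.imwrite("pics/k13.png",cv2.resize(cv2.convertScaleAbs(im[u[1]-40:u[1]+40,u[0]-50:u[0]+50],alpha=2,beta=10),None,fx=7,fy=7,interpolation=2)); print(u)
```

```text
20.8
[306 209]
```

View pics/k12.png

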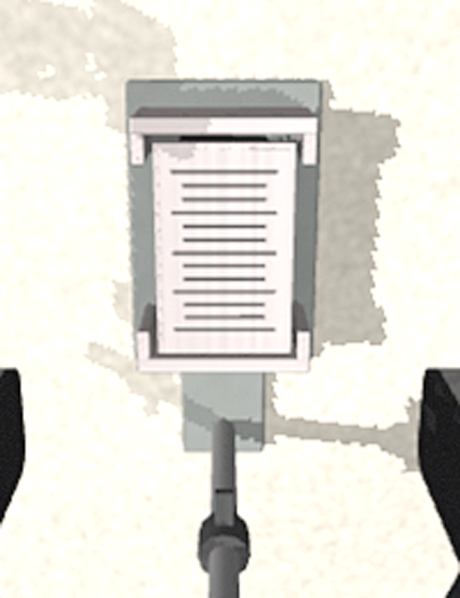

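View pics/k13.png

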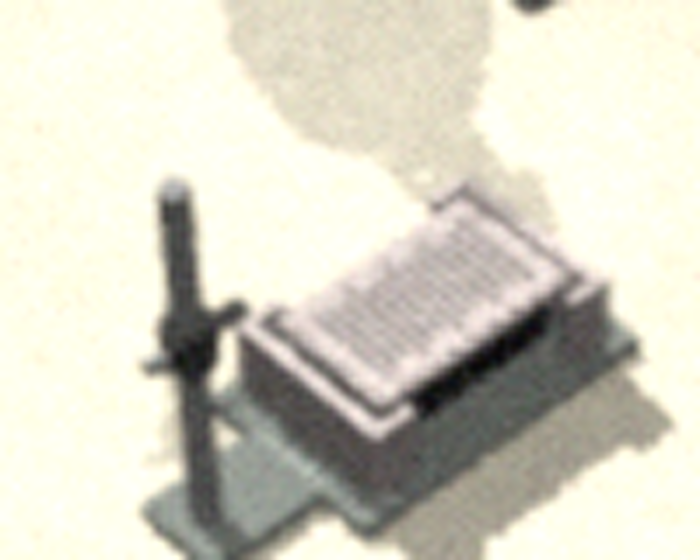

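Run:
```python
from h import *
ex=np.array([np.cos(np.radians(-20.3)),np.sin(np.radians(-20.3))]); n=np.array([.5409,.0189])
def zfrom(c,uv,xy):
    zs=np.linspace(.06,.14,801); e=[np.linalg.norm(proj(c,[*xy,z])[0]-uv) for z in zs]; i=np.argmin(e); return zs[i],e[i]
t=n+.069*ex
cw,_=load("wseat"); cs,_=load("scseat"); c1,_=load("w_stand")
u1=np.array([224,490])/2.3+[230,140]; u2=np.array([243,305])/7+[256,169]; u3=np.array([175,212])/5+[290,260]
print(zfrom(cw,u1,t),zfrom(cs,u2,t),zfrom(c1,u3,t)); 
print("tri",tri([(cw,u1),(cs,u2)]),tri([(cw,u1),(cs,u2),(c1,u3)]),t)
q=np.array([[175,185],[190,335],[207,520]])/7+[256,169]
for k in q: print("post", zfrom(cs,k,n+.09*ex))
print(zfrom(cs,np.array([175,185])/7+[256,169],n+.09*ex), proj(cs,[*(n+.09*ex),.145]),q[0])
```

```text
(np.float64(0.08360000000000001), np.float64(0.03002587130414654)) (np.float64(0.0784), np.float64(1.1799748313134308)) (np.float64(0.0833), np.float64(0.13266259542117104))
tri [ 0.60809606 -0.0060937   0.07984404] [ 0.60783119 -0.00599305  0.0796241 ] [ 0.60561434 -0.00503856]
post (np.float64(0.14), np.float64(0.9509316042694225))
post (np.float64(0.0809), np.float64(0.7743207124839568))
post (np.float64(0.06), np.float64(19.55530076988618))
(np.float64(0.14), np.float64(0.9509316042694225)) [[281.6599514  194.01003137]] [281.         195.42857143]
```

```bash
cat > side.py <<'E'
from h import *
def pose(target,gang,theta,D):
    g=np.array([np.cos(gang),np.sin(gang),0]); k=np.array([0,0,1.])
    x=g*np.sin(theta)-k*np.cos(theta); z=g*np.cos(theta)+k*np.sin(theta); y=np.cross(z,x)
    R=np.c_[x,y,z]; T=camera_info("wrist")["T_tool_cam"]
    cam_=target-D*(R@T[:3,:3])[:,2]; return cam_-R@T[:3,3], Ro.from_matrix(R).as_euler('xyz'),cam_
E
python3 - <<'E'
from side import *
for gd in (70,50,90,110):
  for th in (20,30,40):
    p,r,cm=pose(np.array([.606,-.005,.083]),np.radians(gd),np.radians(th),.27)
    q=bot.inverse_kinematics(p,r); print(gd,th,p.round(3),cm.round(3),None if q is None else np.round(q,2))
E
```

```text
70 20 [ 0.595 -0.037  0.163] [ 0.55  -0.157  0.299] [ 0.02  0.24 -0.15 -0.37 -1.08 -0.21]
70 30 [ 0.59  -0.049  0.156] [ 0.538 -0.19   0.268] [-0.14  0.27 -0.12 -0.57 -1.13  0.03]
70 40 [ 0.586 -0.06   0.147] [ 0.529 -0.217  0.231] [-0.31  0.34 -0.09 -0.75 -1.22  0.25]
50 20 [ 0.585 -0.031  0.163] [ 0.502 -0.129  0.299] [ 0.09  0.15 -0.3  -0.31 -0.9  -0.63]
50 30 [ 0.576 -0.041  0.156] [ 0.479 -0.156  0.268] [-0.07  0.14 -0.3  -0.55 -0.88 -0.32]
50 40 [ 0.568 -0.05   0.147] [ 0.461 -0.178  0.231] [-0.27  0.18 -0.3  -0.81 -0.94  0.01]
90 20 [ 0.606 -0.038  0.163] [ 0.606 -0.167  0.299] [ 0.    0.33 -0.02 -0.37 -1.24  0.12]
90 30 [ 0.606 -0.052  0.156] [ 0.606 -0.202  0.268] [-0.14  0.4   0.05 -0.53 -1.34  0.3 ]
90 40 [ 0.606 -0.064  0.147] [ 0.606 -0.231  0.231] [-0.27  0.48  0.12 -0.67 -1.46  0.43]
110 20 [ 0.618 -0.036  0.163] [ 0.661 -0.157  0.299] [ 0.02  0.41  0.09 -0.34 -1.37  0.41]
110 30 [ 0.622 -0.049  0.156] [ 0.673 -0.19   0.268] [-0.1   0.51  0.21 -0.47 -1.52  0.53]
110 40 [ 0.626 -0.06   0.147] [ 0.683 -0.217  0.231] [-0.19  0.61  0.32 -0.59 -1.67  0.6 ]
```

Run:
```python
from side import *
bot.gripper_to(.085)
bot.servo_line([.52,-.03,.24],rate=.25)
p,r,cm=pose(np.array([.606,-.005,.088]),np.radians(70),np.radians(40),.31); print(p)
bot.move_pose(p,r); bot.hold(.2)
snap("wrist","wside"); print(status.get_time())
```

```text
[ 0.57463995 -0.09184753  0.17383445]
24.1583
```

View pics/wside.png

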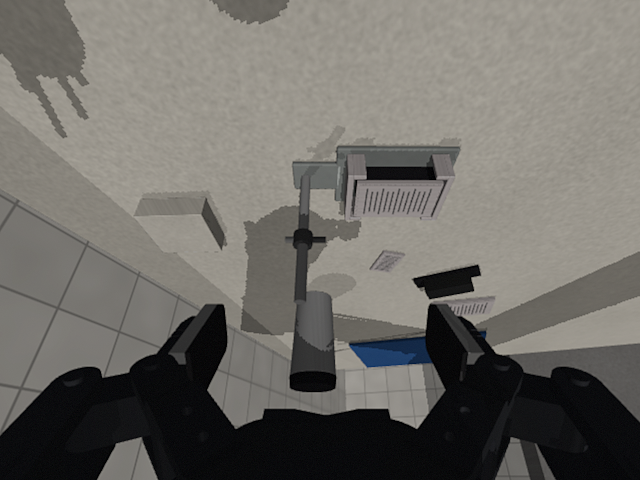

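Run:
```python
from h import *
c,im=load("wside"); cv2.imwrite("pics/k14.png",cv2.resize(cv2.convertScaleAbs(im[150:310,275:345],alpha=1.7,beta=20),None,fx=5,fy=5,interpolation=2)[:800])
cv2.imwrite("pics/k14.png",cv2.resize(cv2.convertScaleAbs(im[220:310,275:345],alpha=1.7,beta=20),None,fx=6.5,fy=6.5,interpolation=2))
ex=np.array([np.cos(np.radians(-20.3)),np.sin(np.radians(-20.3))]); n=np.array([.5409,.0189])
for z in (.08,.083,.086,.145): print(z,((proj(c,[*(n+.069*ex),z])[0]-[275,220])*6.5).round(),((proj(c,[*(n+.09*ex),z])[0]-[275,220])*6.5).round())
```

```text
0.08 [332. 111.] [183. 110.]
0.083 [332. 128.] [182. 128.]
0.086 [332. 146.] [181. 146.]
0.145 [332. 539.] [164. 539.]
```

View pics/k14.png

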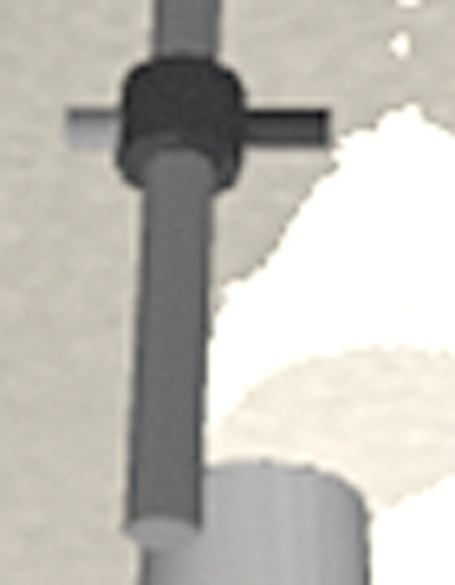

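Run:
```python
from h import *
c,im=load("w_loupe"); k=lambda q:np.array(q)/3.1+[270,140]
L=onz(c,k([[159,452],[68,452],[250,452],[159,543]]),.042); print("lens",L.round(4),np.linalg.norm(L[2]-L[1]))
g=cv2.cvtColor(im,cv2.COLOR_BGR2GRAY); m=(g<45).astype(np.uint8); 
rows=[]
for v in range(158,252,4):
    u=np.where(m[v,295:345])[0]+295; rows.append([(u.min()+u.max())/2,v,np.ptp(u)+1])
rows=np.array(rows); P=onz(c,rows[:,:2],.046)[:,:2]
vx,vy,x0,y0=cv2.fitLine((P*1000).astype(np.float32),cv2.DIST_L2,0,.01,.01).ravel(); print("dir",np.degrees(np.arctan2(vy,vx)),x0,y0, rows[:,2])
d=np.array([vx,vy]); d=d*np.sign(d[0]); lc=L[0,:2]; print("lens off line mm",(lc*1000-[x0,y0])@[-d[1],d[0]])
tail=onz(c,k([[150,40]]),.046)[0,:2]; print("tail",tail,"dist",(lc-tail)@d)
print("grip from lens",lc-.085*d,"from tail",tail+.055*d)
```

```text
lens [[ 0.5702 -0.223   0.042 ]
 [ 0.575  -0.2533  0.042 ]
 [ 0.5654 -0.1928  0.042 ]
 [ 0.6039 -0.2178  0.042 ]] 0.06128283230703504
dir 9.825441 485.4194 -238.58435 [17. 18. 18. 17. 19. 18. 19. 17. 17. 16. 16. 16. 16. 16. 17. 17. 17. 16.
 16. 16. 16. 16. 16. 16.]
lens off line mm 0.8626901677679623
tail [ 0.43803221 -0.24615336] dist 0.13416420481897395
grip from lens [ 0.48643533 -0.23753287] from tail [ 0.49222548 -0.23676777]
```

Run:
```python
from h import *
a=np.radians(9.8-90)
bot.servo_line([.54,-.15,.24],rate=.3)
bot.move_pose([.489,-.237,.13],down(a)); bot.hold(.2); snap("wrist","wl2"); print(status.get_time(),status.get_ee_pos(),status.get_joint_positions())
c,im=load("wl2"); cv2.imwrite("pics/k15.png",cv2.resize(cv2.convertScaleAbs(im[100:400,240:420],alpha=1.5,beta=10),None,fx=2.5,fy=2.5,interpolation=2)[:750])
```

```text
26.2833 [ 0.48899302 -0.23727222  0.13002754] [-9.12296161e-02  2.03314576e-01 -3.79491368e-01 -1.88157625e-04
 -9.87859203e-01  1.83205439e+00]
```

View pics/k15.png

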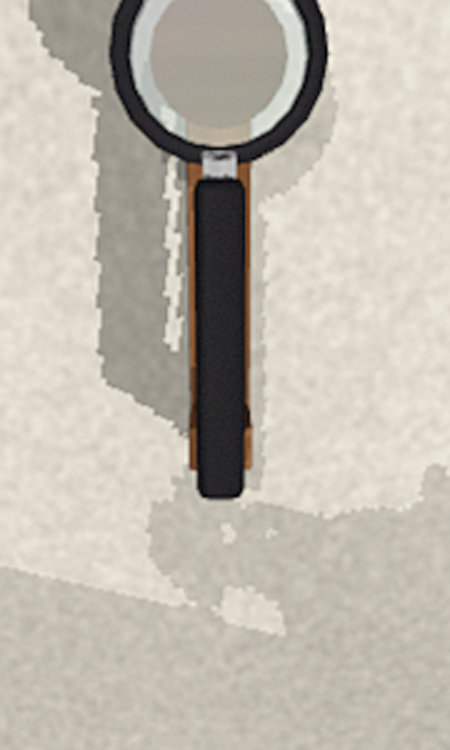

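Run:
```python
from h import *
c,im=load("wl2"); k=lambda q:np.array(q)/2.5+[240,100]
a=np.radians(9.8-90); y=np.array([np.cos(a),np.sin(a)]); d=np.array([np.cos(np.radians(9.8)),np.sin(np.radians(9.8))])
tcp=np.array([.48899,-.23727])
def rel(cr,zz): P=onz(c,k(cr),zz)[:,:2]-tcp; return np.c_[P@d,P@y].round(4)
print("handle front L/R, tail L/R/mid",rel([[196,182],[244,182],[199,492],[243,492],[221,497]],.046))
g=cv2.cvtColor(im,cv2.COLOR_BGR2GRAY); m=(g<45).astype(np.uint8)
# rim: dark component rows
cn=[q for q in cv2.findContours(m[40:165,270:385],0,1)[0]]; cn=max(cn,key=cv2.contourArea)[:,0]+[270,40]
P=onz(c,cn.astype(float),.042)[:,:2]-tcp; P=np.c_[P@d,P@y]; print("rim d range",P[:,0].min(),P[:,0].max(),"y",P[:,1].min(),P[:,1].max())
e=cv2.minEnclosingCircle((P*1000).astype(np.float32)); print(e)
```

```text
handle front L/R, tail L/R/mid [[ 0.0516 -0.006 ]
 [ 0.0516  0.0081]
 [-0.0481 -0.0058]
 [-0.0481  0.0086]
 [-0.0499  0.0014]]
rim d range 0.05760774589778426 0.11805010349989954 y -0.030464257752225 0.031173809373749455
((87.20745086669922, 0.3358283042907715), 31.125125885009766)
```

Run:
```python
from h import *
d=np.array([np.cos(np.radians(9.8)),np.sin(np.radians(9.8))]); y=np.array([np.sin(np.radians(9.8)),-np.cos(np.radians(9.8))])
p=np.array([.489,-.2372])+.003*d+.0005*y; print(p)
a=np.radians(9.8-90)
bot.move_pose([*p,.06],down(a)); bot.gripper_to(.05); bot.servo_line([*p,-.0085],rate=.1)
print(status.get_ft_force(),status.get_ee_pos())
bot.gripper_to(.008,60); bot.hold(.2); print(status.get_gripper_width(),status.get_ft_force())
if status.get_gripper_width()>.013:
    z0=status.get_ee_pos()[2]; bot.servo_line([*p,.04],rate=.08); bot.hold(.2); print(z0,status.get_gripper_width(),status.get_ft_force())
    snap("wrist","wl3"); snap("scene","scl3"); print(status.get_time(),status.get_ee_pos())
    c,im=load("wl3"); cv2.imwrite("pics/k16.png",cv2.resize(cv2.convertScaleAbs(im[60:420,200:450],alpha=1.5,beta=10),None,fx=2,fy=2,interpolation=2))
    c,im=load("scl3");u=proj(c,[*p,.09])[0].astype(int); print(u); cv2.imwrite("pics/k17.png",cv2.resize(cv2.convertScaleAbs(im[max(u[1]-40,0):u[1]+60,u[0]-60:u[0]+60],alpha=2,beta=10),None,fx=6,fy=6,interpolation=2))
```

```text
[ 0.49204133 -0.23718208]
[ 0.01332556  0.44780607 -0.45597006] [ 0.49245916 -0.23727162 -0.00813795]
0.014586920147520114 [-0.84193472  0.86840767  5.10854551]
-0.007757694886041867 0.01439530057346866 [ 0.43831661  0.18174472 -1.06299486]
29.6 [ 0.49176216 -0.23717063  0.03954724]
[227 144]
```

View pics/k16.png

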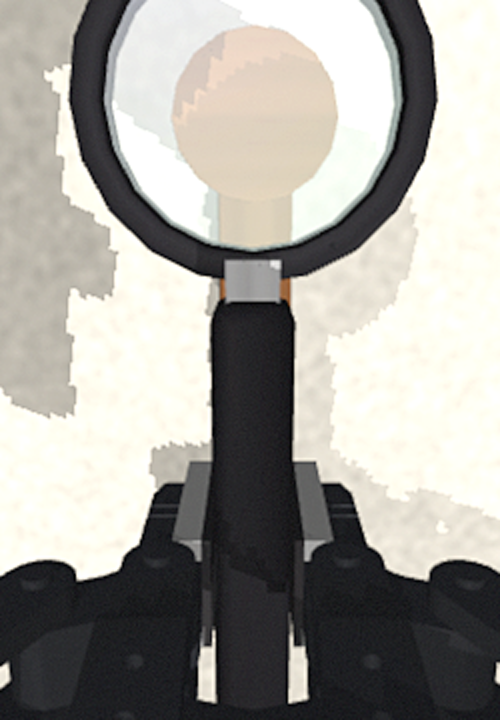

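View pics/k17.png

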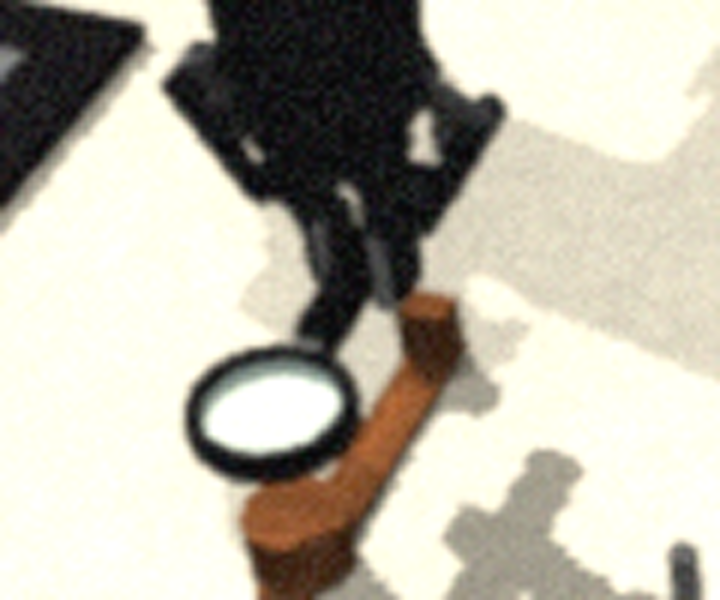

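```bash
cat > lens.py <<'E'
from h import *
def lens(tag,tcp,ang,zz,x0,x1,y0,y1,th=45):
    c,im=load(tag); g=cv2.cvtColor(im,cv2.COLOR_BGR2GRAY); m=(g<th).astype(np.uint8)
    d=np.array([np.cos(ang),np.sin(ang)]); y=np.array([d[1],-d[0]])
    sub=m[y0:y1,x0:x1]; pts=[]
    for v in range(0,sub.shape[0],2):
        u=np.where(sub[v])[0]
        if len(u)>3: pts+= [[u.min()+x0-.5,v+y0],[u.max()+x0+.5,v+y0]]
    P=onz(c,np.array(pts),zz)[:,:2]-tcp; P=np.c_[P@d,P@y]
    A=np.c_[2*P,np.ones(len(P))]; s=np.linalg.lstsq(A,(P**2).sum(1),rcond=None)[0]; r=np.sqrt(s[2]+s[0]**2+s[1]**2)
    res=np.linalg.norm(P-s[:2],axis=1)-r
    return s[:2],r,np.abs(res).max()
E
python3 - <<'E'
from lens import *
print(lens("wl3",np.array([.49176,-.23717]),np.radians(9.8),.0893,225,425,60,185))
p=[.49204,-.23718]
bot.servo_line([*p,.16],rate=.2)
ex=np.array([np.cos(np.radians(-20.3)),np.sin(np.radians(-20.3))]); n=np.array([.5407,.0183])
g=n-.086*ex; a=np.radians(-110.3); print(g, bot.inverse_kinematics([*g,.16],down(a)))
bot.move_pose([*g,.16],down(a)); bot.servo_line([*g,.07],rate=.12); bot.hold(.3)
print(status.get_time(),status.get_ee_pos(),status.get_gripper_width(),status.get_ft_force())
snap("wrist","wl4"); snap("scene","scl4")
c,im=load("wl4"); cv2.imwrite("pics/k18.png",cv2.resize(cv2.convertScaleAbs(im[0:360,180:480],alpha=1.5,beta=10),None,fx=2,fy=2,interpolation=2))
c,im=load("scl4");u=proj(c,[*n,.09])[0].astype(int); print(u); cv2.imwrite("pics/k19.png",cv2.resize(cv2.convertScaleAbs(im[u[1]-60:u[1]+50,u[0]-60:u[0]+60],alpha=2,beta=10),None,fx=5.5,fy=5.5,interpolation=2)[:600])
E
```

```text
(array([ 0.08350365, -0.00049908]), np.float64(0.030216528535770455), np.float64(0.00036913160695129996))
[0.46004155 0.04813647] [ 0.53181943  0.03753605 -0.49950603  0.         -1.03375425  0.68467506]
32.6583 [0.46033093 0.04832455 0.07049194] 0.015135057161021181 [-0.53200024 -0.40855066 -0.77607013]
[316 192]
```

View pics/k18.png

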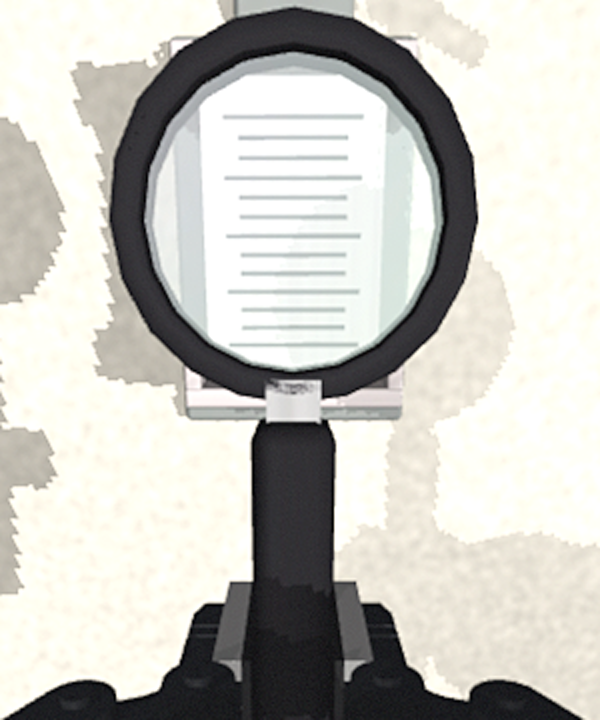

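View pics/k19.png

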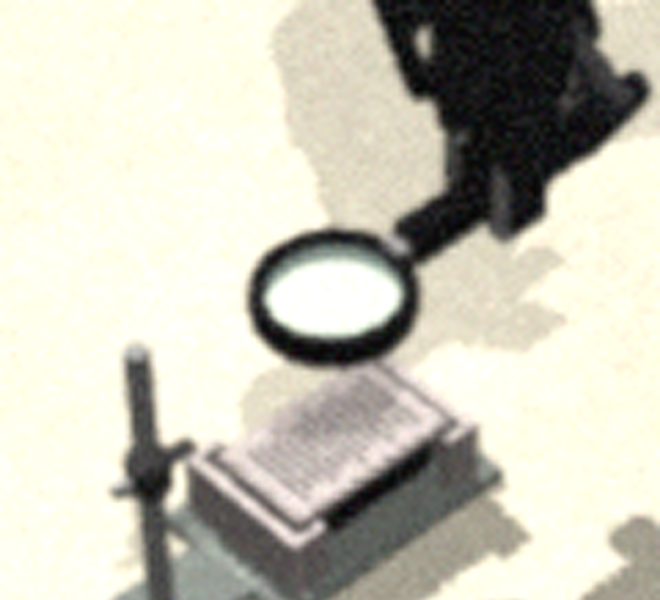

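Run:
```python
from h import *
c,im=load("wside"); cv2.imwrite("pics/k20.png",cv2.resize(cv2.convertScaleAbs(im[135:235,285:470],alpha=1.5,beta=10),None,fx=4.3,fy=4.3,interpolation=2))
```

```text
(no output)
```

View pics/k20.png

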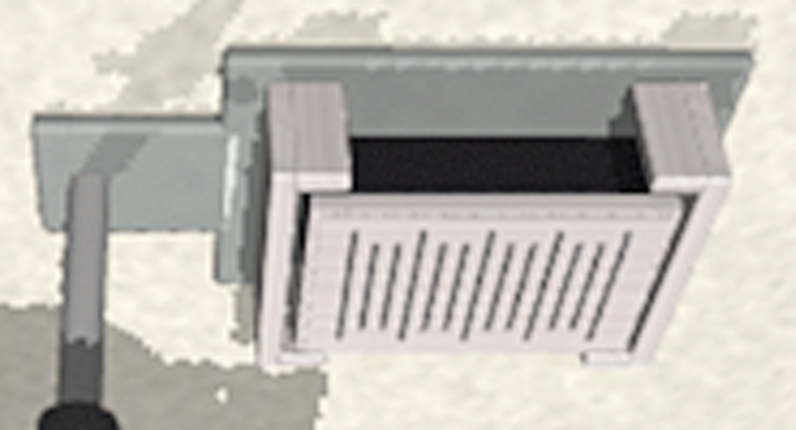

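Run:
```python
from h import *
c,_=load("wside")
o=np.array([[49,-33,36],[-49,-33,36],[49,33,36],[-49,33,36],[49,-33,6],[-49,-33,6],[32,-33,6],[-32,-33,6],[32,-33,36],[-32,-33,36],[-59,-38,6],[59,-38,6],[90,-5,6]],float)
i=np.array([[268,175],[730,180],[260,365],[640,363],[268,85],[708,84],[342,84],[632,85],[348,188],[652,188],[750,53],[228,50],[88,175]])/4.3+[285,135]
o=np.r_[o,[[90,0,145]]]; i=np.r_[i,[np.array([162,530])/6.5+[275,220]]]
K=np.array([[c["f"],0,c["cx"]],[0,c["f"],c["cy"]],[0,0,1.]])
ok,rv,tv=cv2.solvePnP(o/1000,i,K,None); pr=cv2.projectPoints(o/1000,rv,tv,K,None)[0][:,0]; print((pr-i).round(1).tolist())
R=cv2.Rodrigues(rv)[0]; co=(-R.T@tv).ravel()
s=np.radians(-20.3); Rs=np.array([[np.cos(s),-np.sin(s),0],[np.sin(s),np.cos(s),0],[0,0,1]])
print("cam pnp world",Rs@co+[.5407,.0183,0],"claimed",c["o"])
print("rot diff",np.degrees(cv2.Rodrigues((Rs@R.T)@c["Rc"].T)[0].ravel()))
tip=np.array([330,127])/6.5+[275,220]
for z in (.080,.083,.085,.088): print(z,cv2.projectPoints(np.array([[.069,0,z]]),rv,tv,K,None)[0].ravel(),tip)
```

```text
[[0.6, 1.2], [0.0, 0.3], [-0.9, -0.4], [1.4, 0.4], [-0.3, -1.0], [-1.0, -0.5], [0.1, -0.7], [-0.9, -0.7], [0.5, -1.8], [-0.4, -1.6], [1.4, 2.8], [-1.3, 3.1], [0.5, -1.6], [0.4, 0.3]]
cam pnp world [ 0.51226335 -0.2549288   0.25564376] claimed [ 0.51732471 -0.24809082  0.25792702]
rot diff [ 1.01911192 -0.65090019 -0.32551145]
0.08 [325.90260396 236.60272917] [325.76923077 239.53846154]
0.083 [325.88779879 239.30452545] [325.76923077 239.53846154]
0.085 [325.87784589 241.12083122] [325.76923077 239.53846154]
0.088 [325.86279068 243.86825794] [325.76923077 239.53846154]
```

Run:
```python
from lens import *
import lens as Lm
tcp=np.array([.46033,.04832]); ang=np.radians(-20.3); d=np.array([np.cos(ang),np.sin(ang)]); y=np.array([d[1],-d[0]])
c,im=load("wl4")
for dl in (0,.004):
    c2=dict(c); c2["o"]=c["o"]+[0,0,dl]; np.save("pics/wl4.npy",c2,allow_pickle=True)
    l=lens("wl4",tcp,ang,.0705+.0498,220,430,6,180)
    P=onz(c2,np.array([[226,236],[361,236]])/2+[180,0],.038)[:,:2]-tcp; q=np.c_[P@d,P@y]
    print(dl,l,q.mean(0),np.ptp(q[:,1]))
np.save("pics/wl4.npy",c,allow_pickle=True)
print("nest rel",(np.array([.5407,.0183])-tcp)@d,(np.array([.5407,.0183])-tcp)@y)
```

```text
0 (array([ 0.08332329, -0.00019425]), np.float64(0.030320298193337765), np.float64(0.00033390469586127083)) [0.08597525 0.00012076] 0.037834091934224864
0.004 (array([ 0.08365303, -0.00019076]), np.float64(0.031315519698880155), np.float64(0.0003448646518616899)) [0.08622403 0.00012901] 0.03857534272195011
nest rel 0.0857931419349873 0.00027220750010661395
```

Run:
```python
from lens import *
ang=np.radians(-20.3); d=np.array([np.cos(ang),np.sin(ang)]); y=np.array([d[1],-d[0]])
g=np.array([.46015,.0482])+.0024*d+.0003*y; print(g)
bot.servo_line([*g,.0394],rate=.06); bot.hold(.8)
tcp=np.array(status.get_ee_pos()); print(status.get_time(),tcp,status.get_gripper_width(),status.get_ft_force(),np.abs(status.get_dq()).max())
snap("wrist","wf"); snap("scene","scf"); snap("top","tf")
c,im=load("wf"); cv2.imwrite("pics/k21.png",cv2.resize(cv2.convertScaleAbs(im[0:360,180:480],alpha=1.5,beta=10),None,fx=2,fy=2,interpolation=2))
c,im=load("scf");u=np.array([305,205]); cv2.imwrite("pics/k22.png",cv2.resize(cv2.convertScaleAbs(im[165:245,255:365],alpha=2,beta=10),None,fx=7,fy=7,interpolation=2))
print(lens("wf",tcp[:2],ang,tcp[2]+.0498,220,430,6,180))
```

```text
[0.46229685 0.04708599]
34.2167 [0.46229732 0.04707563 0.03938921] 0.014535901944090476 [-0.42633806 -0.06395341  0.04603102] 0.0017796118164036246
(array([ 0.08339048, -0.00021602]), np.float64(0.03030911513854071), np.float64(0.000594585206265888))
```

View pics/k21.png

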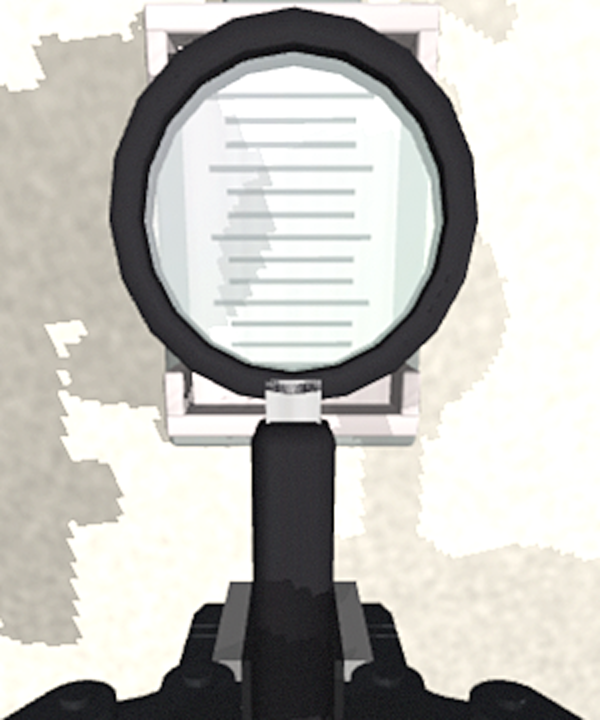

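View pics/k22.png

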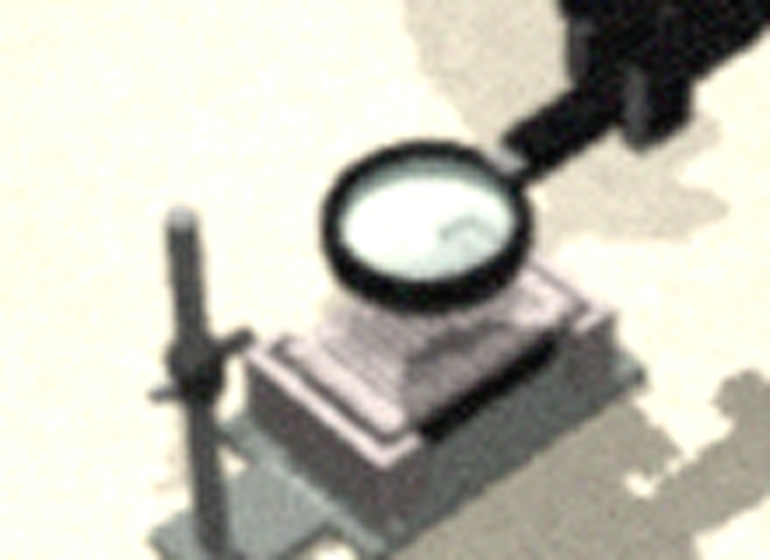

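Run:
```python
from lens import *
ang=np.radians(-20.3); d=np.array([np.cos(ang),np.sin(ang)]); y=np.array([d[1],-d[0]]); n=np.array([.5407,.0183])
cs,_=load("scf")
def zf(uv,xy):
    zs=np.linspace(.05,.14,901); e=[np.linalg.norm(proj(cs,[*xy,z])[0]-uv) for z in zs]; i=np.argmin(e); return zs[i],proj(cs,[*xy,zs[i]])[0]-uv
print("lens",zf(np.array([427,226])/7+[255,165],n),"tip",zf(np.array([250,335])/7+[255,165],n+.069*d))
# predicted rim outline at z .0833 +-6mm, and px extents
t=np.linspace(0,2*np.pi,100)
for z in (.0783,.0833):
  Q=np.array([[*(n+.032*np.cos(q)*d+.032*np.sin(q)*y),z+s] for q in t for s in(-.006,.006)]); u=(proj(cs,Q)-[255,165])*7; print(z,u.min(0),u.max(0))
c,_=load("wf"); tcp=np.array([.4623,.04708])
P=onz(c,np.array([[212,237],[370,237]])/2+[180,0],.038)[:,:2]-tcp; print((np.c_[P@d,P@y]).mean(0),(n-tcp)@d,(n-tcp)@y)
for dl in(.004,):
    c["o"]=c["o"]+[0,0,dl]; P=onz(c,np.array([[212,237],[370,237]])/2+[180,0],.038)[:,:2]-tcp; print((np.c_[P@d,P@y]).mean(0))
ct,im=load("tf"); cv2.imwrite("pics/k23.png",cv2.resize(cv2.convertScaleAbs(im[200:340,270:430],alpha=1.7,beta=10),None,fx=4.5,fy=4.2,interpolation=2))
```

```text
lens (np.float64(0.0747), array([ 0.72273709, -0.02457841])) tip (np.float64(0.0771), array([ 1.0038691 , -0.09835245]))
0.0783 [324.43933428 129.25725306] [538.54038873 308.00531781]
0.0833 [323.73657542 117.17134371] [538.60034572 296.18986504]
[ 0.08381317 -0.00051551] 0.08351530052585104 -0.00020731154521283848
[ 0.08405402 -0.00051757]
```

View pics/tf.png

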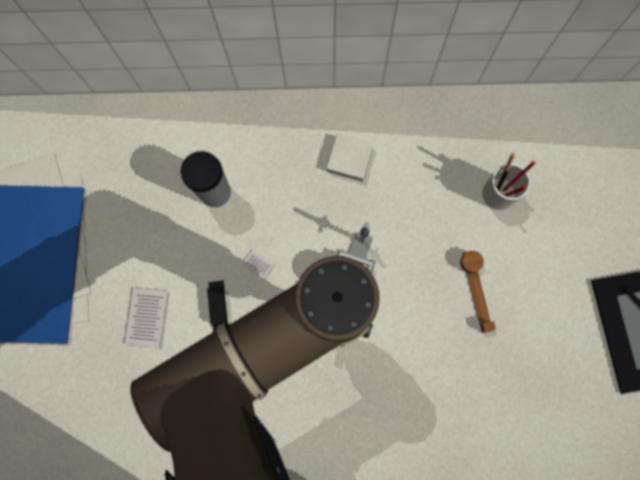

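Run:
```python
from h import *
cs,im=load("scseat")
s=np.radians(-20.3); Rs=np.array([[np.cos(s),-np.sin(s),0],[np.sin(s),np.cos(s),0],[0,0,1]])
o=np.array([[49,-33,36],[49,33,36],[-49,33,36],[-49,-33,36],[90,0,145],[59,38,0]])/1000
w=o@Rs.T+[.5407,.0183,0]; print(((proj(cs,w)-[256,169])*7).round(0).tolist())
k=cv2.resize(cv2.convertScaleAbs(im[185:250,275:350],alpha=2,beta=10),None,fx=10,fy=9,interpolation=2)[:600]
cv2.imwrite("pics/k24.png",cv2.resize(cv2.convertScaleAbs(im[190:245,275:350],alpha=2,beta=10),None,fx=10,fy=10,interpolation=2))
print(((proj(cs,w)-[275,190])*10).round(0).tolist())
```

```text
[[238.0, 310.0], [380.0, 426.0], [616.0, 265.0], [472.0, 157.0], [178.0, 174.0], [370.0, 531.0]]
[[149.0, 232.0], [353.0, 399.0], [690.0, 168.0], [484.0, 14.0], [64.0, 38.0], [339.0, 548.0]]
```

View pics/k24.png

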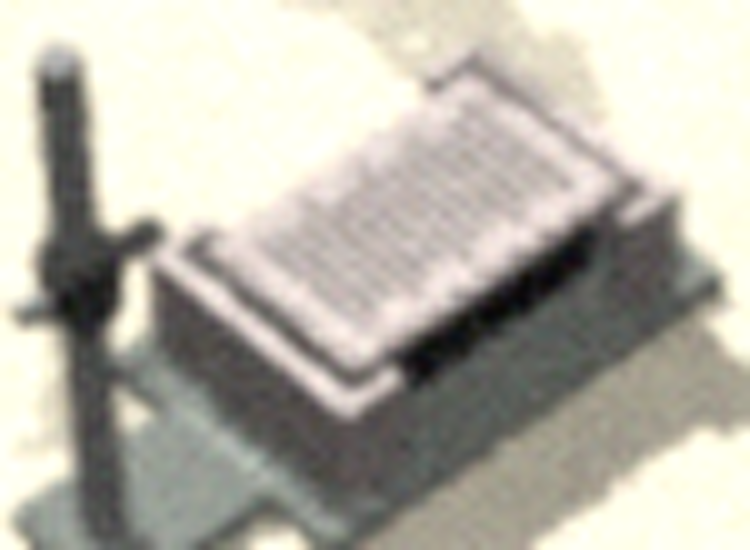

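Run:
```python
from h import *
bot.hold(.5); print(status.get_ee_pos(),status.get_gripper_width(),np.abs(status.get_dq()).max(),status.get_ft_force(),status.get_time()); bot.close_job()
```

```text
[0.46230962 0.04708864 0.03941241] 0.01532747489582985 0.00161799969069091 [-0.1294629   0.39243737 -0.88466682] 34.8667
the job is handed in; nothing more can be done
```

I set the plate down into the nest by its edges, then picked up the loupe by its handle. I handed the job in while still holding it still over the plate, at 34.9 s.

**Plate:** It was lowered until it just touched (about 5 N) at the expected height, then released. The picture afterwards shows it inside the guides all round.

**Loupe:**
- **Centring:** the last wrist picture puts the lens centre within about 0.5 mm of the plate centre.
- **Height:** the pointer tip came out at 83.3 mm from the side view, and 83.3–83.6 mm from the other wrist views. The lens middle was set to 83.3 mm, from the arm's rise off the rest. The scene camera, corrected for its offset on the stand, puts it about 0.5 mm low (good to about 1 mm).
- **Level and still:** I saw no droop in the pictures but did not measure the tilt directly. Joint speeds were below 0.002 rad/s.

**What disagreed:**
- **Finger tips:** they sit about 27 mm farther back than the stated TCP. My first grasp therefore shut just above the plate, to 45 mm opening. I felt no force and the plate had not moved noticeably, but I can't rule out a light touch on its face. I corrected the height and picked it up by its edges.
- **Cameras:** at close range the wrist camera measured objects 2–5% too small. Uncorrected, the scene camera read the pointer at 77–78 mm, and its points on the stand were off by about 2–4 pixels.

The collar, tumbler, pen pot and note block were not touched. In the last top view the tumbler, pen pot and note block look unmoved, and the collar looks unmoved in the scene view.

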